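# Find the wobbly brayer and mark it for repair

### The job

One of the three docked red-handled brayers has worn bearings. Feel the handles for play by rocking them sideways, first all the way to the left and then all the way to the right as seen from the robot, until you find the loose one, and leave its handle leaning to the right. Then stand the orange repair marker upright on the grey spot of that brayer's stand and let go; never set it on a sound brayer's spot.

Things in the scene. Friction and masses are not known exactly. Their poses are not given: they have to be found in the camera images.
- brayer_a: One of three identical brayers, red handle up, each on its own fixed stand. Origin: roller centre, 35 mm over the table, the fixed rocking pivot. x: level, pivot axis, away from robot (yaw to 9 deg); y: left, along roller; z: up the handle (y, z lean with it). Handle 26 mm across, 43 to 112 mm above origin; fork 78 mm wide (y), 14 mm (x), top 33 mm above origin. Handles stand 115 mm or more apart.
- brayer_b: As brayer_a. Play: all start within 1 degree of upright. A sound handle rocks only 1 degree each way, then stops hard (2 mm at the handle); the worn one rocks 12.5 degrees each way (18 mm at 80 mm above the origin), yields to about 1 N and stays where left. Exactly one of the three, any of them, is worn.
- brayer_c: As brayer_a. All three stands: aluminium, with a flat front plate 64 mm wide, its top 12 mm above the table, reaching from 35 to 150 mm from the origin along level -x (towards the robot). On it a grey round spot, 54 mm across, centred 110 mm from the origin along -x: the marker's place.
- marker: Orange plastic repair marker loose on the table, left or right of the brayers: disc 44 mm across, 10 mm thick, with a central round stem 20 mm across up to 60 mm above the underside; about 80 g. Origin: centre of the underside; z up. A green marker of the same shape, not to be used, stands on the other side.

How it is judged:
By the outcome, as a careful person would: the job done as asked, in the order asked, and still so for the second after the job is handed in, with the robot touching nothing.
It also fails if it takes over 72 s, if anything falls off the work surface, if the arm or the gripper's body presses on something with over 40 N, if the wrist force passes 120 N, or if a joint passes its speed limit or range.

### The arm

A 6-joint arm with a two-finger parallel gripper is mounted at the origin on the work surface. World frame = base frame: x ahead of the robot, y to its left, z up, the work surface at z = 0. Lengths are in m, angles in rad, forces in N, time in s.
With the tool pointing down it reaches from about 0.4 to 0.825 m from the base axis. Payload 7 kg.
Tool frame: the origin (TCP) lies between the finger pads; the fingertips stand 22 mm ahead of it and the grasp point (between the pads) lies 3 mm ahead of it; z points along the fingers, y is the direction in which the jaws open and shut (so a half turn about z gives the same grasp; the last joint's range is limited). The gripper opens to 88 mm and grips with 3 to 60 N. Pads are 19 mm wide; open, the fingers measure 130 mm over their backs; the gripper's body (78 mm by 193 mm) begins 47 mm behind the grasp point.
Start: joints at [1.492, 0.359, 0.012, 0, -1.224, -0.288], TCP at [0.242, 0.63, 0.249] pointing down, gripper open.
Joint ranges: [-3.07, 3.07], [-1.43, 2.12], [-1.02, 1.25], [-3.03, 1.67], [-3.05, -0], [-3.03, 3.03]. Speed limits (rad/s): [2.39, 2.39, 3.01, 3.14, 3.14, 3.14].

### API

Orientations are given as [roll, pitch, yaw] about the fixed x, y, z axes, in that order (R = Rz(yaw) Ry(pitch) Rx(roll)).
In Python, from station import * gives the robot as it stands. The module is installed in compiled form; this text tells all that it offers.
- The arm moves only by the tool move_arm, never from a script. Its argument "rows" is a list of rows, each an object with "delta_rot": the turn, a rotation vector about the world's x, y, z in degrees, a list of three; "delta_pos": the shift along the world's x, y, z in cm, a list of three; "hand": the finger opening in cm, from 0 to 8.76. A call has exactly 10 rows; each row shifts and turns the commanded pose from where the row before left it; what a row does not reach is not made up. A row lasts 1/10 s, in which the tool goes at most 50 mm and 8.59 degrees, less where a joint would pass 70% of its speed; a pose out of reach is approached as far as the arm can. A call is refused whole if a number of a shift passes 5 or a number of a turn 8.59, either way. A call with a gripper value outside its range is refused whole. The fingers move at their own pace and stop on an object; "force" is the grip in N (left out, the last holds). Time passes only in rows, so rows that do not move let the fingers close, or fill a call up. It gives the time, the measured TCP pose, the force and the opening at its end, in the units of the state.
- get_state(): the state, without advancing time (a new reading comes with each control period).
- grab_frame(name): name is "side" or "top" or "wrist"; returns the picture (420x560x3 uint8, blue, green, red); there is no depth.
- camera_info(name): a dict with "camera_matrix" (3x3 intrinsics, pixels), "world_from_camera" (4x4, takes a point from camera to world coordinates); the wrist camera has in their place "T_tool_cam" (4x4, takes a point from camera to tool coordinates, whose origin is the TCP and whose axes are the flange's). Camera axes: x right, y down, z forward; pixel columns grow to the right and rows downward; lengths in m; the calibration is good to about 2 mm. The wrist camera is an equidistant fisheye: a pixel r from the principal point sees the ray r / f radians off the axis. A picture is of the moment at which its call begins: read the wrist's pose just before it. camera_info takes no time and is no camera call.
- job_done(): hands the job in, once; it reports no verdict.
The state is a dict: "t": time; "q": joint angles; "qd": joint speeds; "joint_efforts": joint torques, N m; "eef_pos": TCP position; "ee_rot": TCP orientation; "force": force on the tool from outside, world axes, zero at the start; "moment": the same for the moment, N m; "width": finger opening in m.
Only numpy, scipy, OpenCV 4.12 (cv2) and the standard library are available. Lean on these libraries where they do the work, as an engineer would, in place of code of your own. Each camera call takes 0.05 s, during which the arm holds its last target.

## Working session

There is one attempt and no reset: what is moved stays moved. The work goes in short steps, Python scripts to look and compute and a tool call to move; the robot and the scene stay as the last step left them, time stands still between calls to the robot, and variables do not carry over. Pictures are saved under pics/ and viewed, and the job is handed in when it is done.

Besides the shell and the picture viewer there is one more tool, called after ">>>" as name([rows], argument=value, ...), one row to a line, values as JSON. move_arm: Moves the arm, as the interface text tells. Its arguments: {"type":"object","properties":{"rows":{"type":"array"},"force":{"type":"number"}},"required":["rows"]}

```bash
mkdir -p pics; python3 - <<'E'
from station import *
import cv2
s=get_state();print({k:s[k] for k in('t','eef_pos','ee_rot','force','width')})
for n in('side','top'):
    cv2.imwrite(f'pics/{n}0.png',grab_frame(n))
for n in('side','top','wrist'):
    print(camera_info(n))
E
```

```text
{'t': 0.0, 'eef_pos': array([0.24194656, 0.62967163, 0.24765062]), 'ee_rot': array([ 3.13997157e+00, -1.50376417e-04, -3.66944056e-01]), 'force': array([-0.80150504,  0.82015573,  0.65734668]), 'width': 0.0875518691998579}
{'camera_matrix': array([[493.51261546,   0.        , 277.2592503 ],
       [  0.        , 493.51261546, 208.81367259],
       [  0.        ,   0.        ,   1.        ]]), 'world_from_camera': array([[-0.91257762, -0.28422445,  0.29397031,  0.25287674],
       [-0.40848468,  0.66620427, -0.62394883,  0.6228966 ],
       [-0.01850276, -0.68948411, -0.72406444,  0.74948224],
       [ 0.        ,  0.        ,  0.        ,  1.        ]])}
{'camera_matrix': array([[430.20485638,   0.        , 275.4416027 ],
       [  0.        , 430.20485638, 210.74109112],
       [  0.        ,   0.        ,   1.        ]]), 'world_from_camera': array([[-3.51011924e-04, -9.82592981e-01,  1.85771126e-01,
         3.71240199e-01],
       [-9.99798780e-01,  4.07081134e-03,  1.96425000e-02,
        -1.18393938e-02],
       [-2.00568219e-02, -1.85726851e-01, -9.82396692e-01,
         1.06878014e+00],
       [ 0.00000000e+00,  0.00000000e+00,  0.00000000e+00,
         1.00000000e+00]])}
{'camera_matrix': array([[325.1922621 ,   0.        , 281.57166471],
       [  0.        , 325.1922621 , 208.81912635],
       [  0.        ,   0.        ,   1.        ]]), 'T_tool_cam': array([[ 6.96498651e-06, -9.60045538e-01, -2.79843823e-01,
         7.51038708e-02],
       [ 9.99999993e-01,  3.89906290e-05, -1.08874273e-04,
         1.38618258e-04],
       [ 1.15435547e-04, -2.79843821e-01,  9.60045532e-01,
        -1.36537094e-01],
       [ 0.00000000e+00,  0.00000000e+00,  0.00000000e+00,
         1.00000000e+00]])}
```

View pics/side0.png

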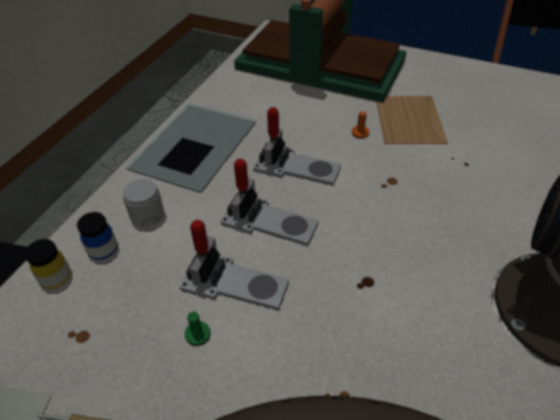

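View pics/top0.png

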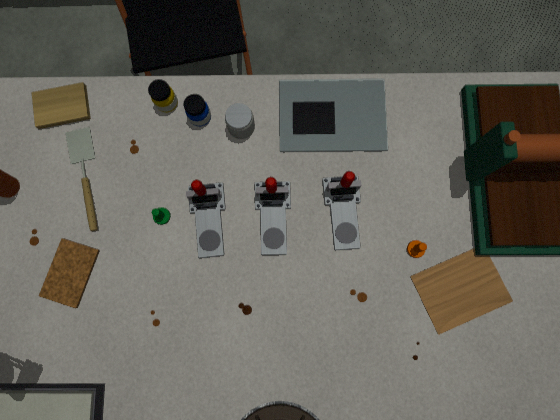

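```bash
cat > h.py <<'E'
from station import *
import cv2, numpy as np
def ray(n,u,v):
    c=camera_info(n);K=c['camera_matrix'];T=c['world_from_camera']
    d=T[:3,:3]@np.linalg.solve(K,[u,v,1.]);return T[:3,3],d/np.linalg.norm(d)
def plane(n,u,v,z):
    o,d=ray(n,u,v);return o+d*(z-o[2])/d[2]
def tri(a,b):
    (o1,d1),(o2,d2)=ray(*a),ray(*b)
    A=np.stack([d1,-d2],1);x=np.linalg.lstsq(A,o2-o1,rcond=None)[0]
    p,q=o1+d1*x[0],o2+d2*x[1];return (p+q)/2,np.linalg.norm(p-q)
def blobs(m,amin,amax=1e9):
    n,l,s,c=cv2.connectedComponentsWithStats(m.astype(np.uint8))
    return [(c[i],s[i],l==i) for i in range(1,n) if amin<=s[i][4]<=amax]
def masks(im):
    h=cv2.cvtColor(im,cv2.COLOR_BGR2HSV);H,S,V=[h[...,i].astype(int) for i in range(3)]
    return dict(red=((H<5)|(H>174))&(S>170)&(V>70),orange=(H>=5)&(H<15)&(S>190)&(V>110),green=(H>50)&(H<75)&(S>150)&(V>60))
E
python3 - <<'E'
from h import *
for n in('top','side'):
    im=cv2.imread(f'pics/{n}0.png')
    for k,m in masks(im).items():
        for c,s,l in blobs(m,25):
            print(n,k,c.round(1),s)
    g=cv2.cvtColor(im,cv2.COLOR_BGR2HSV)
    for p in ([(209,240),(273,238),(345,233),(209,225)] if n=='top' else [(263,287),(294,225),(320,168),(235,282)]): print(p,g[p[1],p[0]])
    x0,y0,x1,y1=(150,160,450,270) if n=='top' else (160,90,400,350)
    cv2.imwrite(f'pics/{n}0z.png',cv2.resize(im[y0:y1,x0:x1],None,fx=2.4,fy=2.4,interpolation=cv2.INTER_CUBIC))
E
```

```text
top red [349.5 175.6] [344 172  11   9  65]
top red [270.7 181.4] [266 177  10   9  67]
top red [196.2 184.4] [191 180  11  10  78]
top orange [423.7 246.6] [420 243   7   8  25]
top green [161.1 214.8] [152 208  18  16 150]
(209, 240) [135   7  74]
(273, 238) [90  6 83]
(345, 233) [120   9  86]
(209, 225) [ 90   6 131]
side red [272.3 110.3] [269 108   8   5  30]
side red [239.6 162.7] [235 160  10   6  47]
side red [196.5 224.5] [192 221  11   8  65]
side green [192.8 316.9] [189 313   9   8  53]
side green [196.7 334.2] [186 323  23  21 165]
(263, 287) [120   8  63]
(294, 225) [105   9  60]
(320, 168) [130  13  60]
(235, 282) [ 90   7 113]
```

View pics/top0z.png

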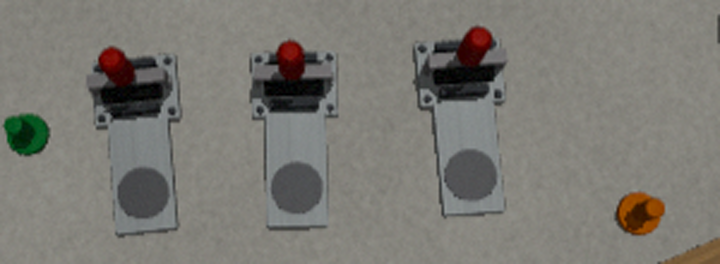

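View pics/side0z.png

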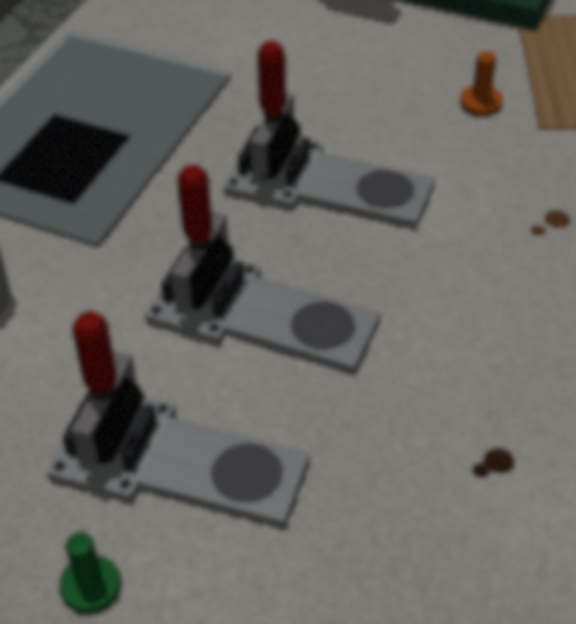

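```bash
python3 - <<'E'
from h import *
P={}
sp={'top':[(209,240),(273,238),(345,233)],'side':[(263,287),(294,225),(320,168)]}
for n in('top','side'):
    im=cv2.imread(f'pics/{n}0.png');h=cv2.cvtColor(im,cv2.COLOR_BGR2HSV);H,S,V=[h[...,i].astype(int) for i in range(3)]
    spots=[]
    for p in sp[n]:
        v0=np.median(V[p[1]-3:p[1]+4,p[0]-3:p[0]+4])
        m=(V<v0*1.25)&(V>v0*.75)&(S<60)
        yy,xx=np.mgrid[:420,:560];m&=np.hypot(xx-p[0],yy-p[1])<24
        l=cv2.morphologyEx(m.astype(np.uint8),cv2.MORPH_OPEN,np.ones((7,7)))
        b=[b for b in blobs(l,50) if b[2][p[1],p[0]]][0]
        cnt,_=cv2.findContours(b[2].astype(np.uint8),0,1);e=cv2.fitEllipse(cnt[0])
        w=plane(n,*e[0],.012);spots.append(w)
        print(n,'spot',np.round(e[0],1),np.round(e[1],1),w.round(4))
    red=((H<6)|(H>172))&(S>140)&(V>40)
    for c,s,l in blobs(red,60):
        ys,xs=np.nonzero(l);print(n,'red',c.round(1),s, plane(n,*c,.11).round(4))
    org=(H>=5)&(H<18)&(S>170)&(V>60)
    for c,s,l in blobs(org,60,900):print(n,'orange',c.round(1),s)
    gr=(H>45)&(H<80)&(S>120)&(V>40)
    for c,s,l in blobs(gr,60,900):print(n,'green',c.round(1),s)
E
```

```text
top spot [209.3 239.8] [19.7 20.3] [0.4985 0.173  0.012 ]
top spot [273.1 237.9] [20.4 20.8] [0.5028 0.0151 0.012 ]
top spot [345.8 232.6] [19.9 20.9] [ 0.5155 -0.1644  0.012 ]
top red [347.4 178.8] [341 172  14  15 156] [ 0.6265 -0.1577  0.11  ]
top red [270.8 184.7] [265 177  12  16 144] [0.6134 0.018  0.11  ]
top red [198.1 187.4] [191 180  15  15 156] [0.608  0.1853 0.11  ]
top orange [121.5   9.1] [116   0  11  22  91]
top orange [247.4  62.4] [244  49   8  25  82]
top orange [416.1 248.5] [407 240  20  18 228]
top green [470.9 111.8] [465  85  15  60 364]
top green [506.3 127.6] [501 122  14  17 130]
top green [509.6 150.7] [503 143  14  15 158]
top green [502.7 235.7] [474 186  86  68 867]
top green [160.7 215.2] [152 208  18  16 191]
side spot [262.5 286.6] [22.9 27.7] [0.4979 0.1738 0.012 ]
side spot [294.1 225.3] [17.6 24.9] [0.5028 0.0157 0.012 ]
side spot [320.  168.5] [13.8 21.4] [ 0.5153 -0.1635  0.012 ]
side red [272.9 122. ] [268 108  10  29 246] [ 0.6265 -0.1597  0.11  ]
side red [240.8 174.4] [235 159  12  32 300] [0.6143 0.016  0.11  ]
side red [199.  236.1] [191 220  16  33 369] [0.6091 0.1831 0.11  ]
side orange [360.5 127.2] [353 113  15  24 206]
side green [372.4  78. ] [323  52  81  42 383]
side green [261.6  64.3] [237  55  52  17 165]
side green [196.2 330.6] [186 313  23  32 350]
```

```bash
python3 - <<'E'
from h import *
import cv2
out=[]
for n,(x0,y0,x1,y1) in dict(top=(396,230,446,267),side=(340,105,380,142)).items():
    im=cv2.imread(f'pics/{n}0.png')
    z=cv2.resize(im[y0:y1,x0:x1],(400,int(400*(y1-y0)/(x1-x0))),interpolation=cv2.INTER_CUBIC);print(n,400/(x1-x0))
    out.append(z)
h=max(o.shape[0] for o in out);out=[cv2.copyMakeBorder(o,0,h-o.shape[0],0,0,0) for o in out]
cv2.imwrite('pics/mk.png',np.hstack(out))
E
```

```text
top 8.0
side 10.0
```

View pics/mk.png

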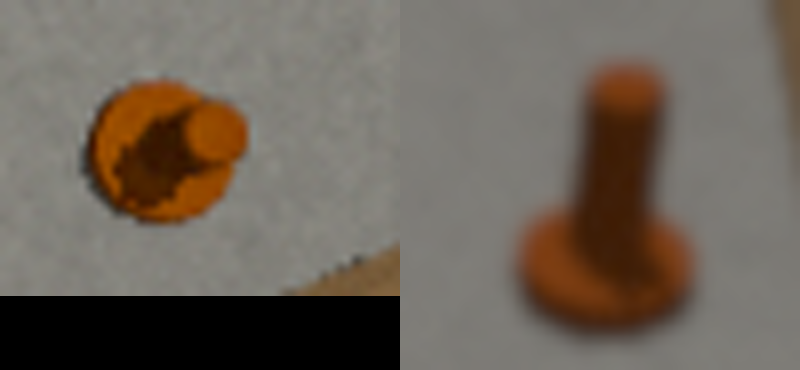

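```bash
python3 - <<'E'
from h import *
print(plane('top',416,248.7,.01),plane('top',423,246.4,.06),plane('side',362.6,114.2,.06),plane('side',360.5,131.2,.01))
print(tri(('top',423,246.4),('side',362.6,114.2)),tri(('top',416,248.7),('side',360.5,131.2)))
E
```

```text
[ 0.47545856 -0.33479792  0.01      ] [ 0.4758718  -0.33610708  0.06      ] [ 0.4737743  -0.32986028  0.06      ] [ 0.47366944 -0.3303553   0.01      ]
(array([ 0.47610093, -0.33811734,  0.05398138]), np.float64(0.0008039661483440709)) (array([ 0.4754916 , -0.33630257,  0.00533488]), np.float64(0.0008672198589971558))
```

>>> move_arm([
  {"delta_pos":[1.8,-2.2,0],"delta_rot":[0,0,1.4],"hand":5},
  {"delta_pos":[1.8,-2.2,0],"delta_rot":[0,0,1.4],"hand":5},
  {"delta_pos":[1.8,-2.2,0],"delta_rot":[0,0,1.4],"hand":5},
  {"delta_pos":[1.8,-2.2,0],"delta_rot":[0,0,1.4],"hand":5},
  {"delta_pos":[1.8,-2.2,0],"delta_rot":[0,0,1.4],"hand":5},
  {"delta_pos":[1.8,-2.2,0],"delta_rot":[0,0,1.4],"hand":5},
  {"delta_pos":[1.8,-2.2,0],"delta_rot":[0,0,1.4],"hand":5},
  {"delta_pos":[1.8,-2.2,0],"delta_rot":[0,0,1.4],"hand":5},
  {"delta_pos":[1.8,-2.2,0],"delta_rot":[0,0,1.4],"hand":5},
  {"delta_pos":[1.8,-2.2,0],"delta_rot":[0,0,1.4],"hand":5},
])

```text
t: 1.1
eef_pos: [0.4225, 0.4089, 0.2482]
ee_rot: [3.141, 0.0, -0.121]
force: [0.9, -0.5, 0.5]
width: 0.05
```

>>> move_arm([
  {"delta_pos":[1.8,-2.2,0],"delta_rot":[0,0,1.4],"hand":5},
  {"delta_pos":[1.8,-2.2,0],"delta_rot":[0,0,1.4],"hand":5},
  {"delta_pos":[1.8,-2.2,0],"delta_rot":[0,0,1.4],"hand":5},
  {"delta_pos":[1.8,-2.2,0],"delta_rot":[0,0,1.4],"hand":5},
  {"delta_pos":[1.8,-2.2,0],"delta_rot":[0,0,1.4],"hand":5},
  {"delta_pos":[1.8,-2.2,0],"delta_rot":[0,0,1.4],"hand":5},
  {"delta_pos":[1.8,-2.2,0],"delta_rot":[0,0,1.4],"hand":5},
  {"delta_pos":[1.8,-2.2,0],"delta_rot":[0,0,1.4],"hand":5},
  {"delta_pos":[1.8,-2.2,0],"delta_rot":[0,0,1.4],"hand":5},
  {"delta_pos":[0,0,0],"delta_rot":[0,0,0],"hand":5},
])

```text
t: 2.1
eef_pos: [0.5853, 0.2096, 0.2478]
ee_rot: [3.141, 0.001, 0.095]
force: [0.2, 0.1, -0.3]
width: 0.0504
```

>>> move_arm([
  {"delta_pos":[1.15,-1.3,0],"delta_rot":[0,0,0],"hand":5},
  {"delta_pos":[1.15,-1.3,0],"delta_rot":[0,0,0],"hand":5},
  {"delta_pos":[0,0,0],"delta_rot":[0,0,0],"hand":5},
  {"delta_pos":[0,0,-2.2],"delta_rot":[0,0,0],"hand":5},
  {"delta_pos":[0,0,-2.2],"delta_rot":[0,0,0],"hand":5},
  {"delta_pos":[0,0,-2.2],"delta_rot":[0,0,0],"hand":5},
  {"delta_pos":[0,0,-2.2],"delta_rot":[0,0,0],"hand":5},
  {"delta_pos":[0,0,-2.2],"delta_rot":[0,0,0],"hand":5},
  {"delta_pos":[0,0,-1.9],"delta_rot":[0,0,0],"hand":5},
  {"delta_pos":[0,0,0],"delta_rot":[0,0,0],"hand":5},
])

```text
t: 3.1
eef_pos: [0.6054, 0.1854, 0.1167]
ee_rot: [3.14, 0.005, 0.097]
force: [-1.6, -1.4, 0.1]
width: 0.0502
```

```bash
python3 - <<'E'
from h import *
cv2.imwrite('pics/w1.png',grab_frame('wrist'))
E
```

```text
(no output)
```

View pics/w1.png

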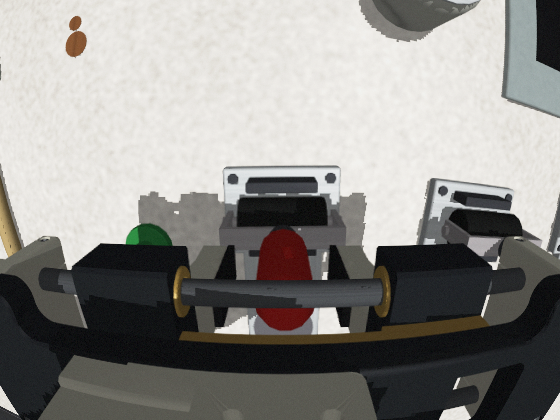

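>>> move_arm([
  {"delta_pos":[0,0.4,0],"delta_rot":[0,0,0],"hand":5},
  {"delta_pos":[0,0.4,0],"delta_rot":[0,0,0],"hand":5},
  {"delta_pos":[0,0.2,0],"delta_rot":[0,0,0],"hand":5},
  {"delta_pos":[0,0.1,0],"delta_rot":[0,0,0],"hand":5},
  {"delta_pos":[0,0.1,0],"delta_rot":[0,0,0],"hand":5},
  {"delta_pos":[0,0.1,0],"delta_rot":[0,0,0],"hand":5},
  {"delta_pos":[0,0.1,0],"delta_rot":[0,0,0],"hand":5},
  {"delta_pos":[0,0.1,0],"delta_rot":[0,0,0],"hand":5},
  {"delta_pos":[0,0,0],"delta_rot":[0,0,0],"hand":5},
  {"delta_pos":[0,0,0],"delta_rot":[0,0,0],"hand":5},
])

```text
t: 4.15
eef_pos: [0.6071, 0.1991, 0.1198]
ee_rot: [3.139, 0.001, 0.097]
force: [1.7, -8.7, 4.0]
width: 0.0501
```

>>> move_arm([
  {"delta_pos":[0,0.1,0],"delta_rot":[0,0,0],"hand":5},
  {"delta_pos":[0,0.1,0],"delta_rot":[0,0,0],"hand":5},
  {"delta_pos":[0,0.1,0],"delta_rot":[0,0,0],"hand":5},
  {"delta_pos":[0,0,0],"delta_rot":[0,0,0],"hand":5},
  {"delta_pos":[0,0,0],"delta_rot":[0,0,0],"hand":5},
  {"delta_pos":[0,0,0],"delta_rot":[0,0,0],"hand":5},
  {"delta_pos":[0,0,0],"delta_rot":[0,0,0],"hand":5},
  {"delta_pos":[0,0,0],"delta_rot":[0,0,0],"hand":5},
  {"delta_pos":[0,0,0],"delta_rot":[0,0,0],"hand":5},
  {"delta_pos":[0,0,0],"delta_rot":[0,0,0],"hand":5},
])

```text
t: 5.15
eef_pos: [0.6071, 0.1995, 0.1197]
ee_rot: [3.136, 0.003, 0.097]
force: [4.5, -17.9, 3.8]
width: 0.05
```

>>> move_arm([
  {"delta_pos":[0,-0.6,0],"delta_rot":[0,0,0],"hand":5},
  {"delta_pos":[0,-0.6,0],"delta_rot":[0,0,0],"hand":5},
  {"delta_pos":[0,-0.6,0],"delta_rot":[0,0,0],"hand":5},
  {"delta_pos":[0,-0.6,0],"delta_rot":[0,0,0],"hand":5},
  {"delta_pos":[0,-0.3,0],"delta_rot":[0,0,0],"hand":5},
  {"delta_pos":[0,-0.2,0],"delta_rot":[0,0,0],"hand":5},
  {"delta_pos":[0,-0.2,0],"delta_rot":[0,0,0],"hand":5},
  {"delta_pos":[0,-0.2,0],"delta_rot":[0,0,0],"hand":5},
  {"delta_pos":[0,-0.1,0],"delta_rot":[0,0,0],"hand":5},
  {"delta_pos":[0,0,0],"delta_rot":[0,0,0],"hand":5},
])

```text
t: 6.15
eef_pos: [0.6073, 0.1715, 0.1197]
ee_rot: [-3.14, -0.001, 0.098]
force: [-1.3, 6.2, 0.3]
width: 0.05
```

>>> move_arm([
  {"delta_pos":[0,-0.1,0],"delta_rot":[0,0,0],"hand":5},
  {"delta_pos":[0,-0.1,0],"delta_rot":[0,0,0],"hand":5},
  {"delta_pos":[0,0,0],"delta_rot":[0,0,0],"hand":5},
  {"delta_pos":[0,0.8,0],"delta_rot":[0,0,0],"hand":5},
  {"delta_pos":[0,0.8,0],"delta_rot":[0,0,0],"hand":5},
  {"delta_pos":[0,0,0],"delta_rot":[0,0,0],"hand":5},
  {"delta_pos":[0,0,2.4],"delta_rot":[0,0,0],"hand":5},
  {"delta_pos":[0,0,2.4],"delta_rot":[0,0,0],"hand":5},
  {"delta_pos":[0,0,2.4],"delta_rot":[0,0,0],"hand":5},
  {"delta_pos":[0,0,0],"delta_rot":[0,0,0],"hand":5},
])

```text
t: 7.15
eef_pos: [0.6088, 0.1844, 0.1954]
ee_rot: [-3.14, -0.005, 0.098]
force: [0.9, -0.4, 0.5]
width: 0.0504
```

>>> move_arm([
  {"delta_pos":[0.1,-2.8,0],"delta_rot":[0,0,-0.8],"hand":5},
  {"delta_pos":[0.1,-2.8,0],"delta_rot":[0,0,-0.8],"hand":5},
  {"delta_pos":[0.1,-2.8,0],"delta_rot":[0,0,-0.8],"hand":5},
  {"delta_pos":[0.1,-2.8,0],"delta_rot":[0,0,-0.8],"hand":5},
  {"delta_pos":[0.1,-2.8,0],"delta_rot":[0,0,-0.8],"hand":5},
  {"delta_pos":[0.1,-2.7,0],"delta_rot":[0,0,-0.8],"hand":5},
  {"delta_pos":[0,0,0],"delta_rot":[0,0,0],"hand":5},
  {"delta_pos":[0,0,0],"delta_rot":[0,0,0],"hand":5},
  {"delta_pos":[0,0,0],"delta_rot":[0,0,0],"hand":5},
  {"delta_pos":[0,0,0],"delta_rot":[0,0,0],"hand":5},
])

```text
t: 8.15
eef_pos: [0.6131, 0.0178, 0.1914]
ee_rot: [3.142, 0.0, 0.015]
force: [0.5, 0.3, -0.0]
width: 0.0501
```

Centred on M; down, then push left gently.

>>> move_arm([
  {"delta_pos":[0,0,-1.8],"delta_rot":[0,0,0],"hand":5},
  {"delta_pos":[0,0,-1.8],"delta_rot":[0,0,0],"hand":5},
  {"delta_pos":[0,0,-1.8],"delta_rot":[0,0,0],"hand":5},
  {"delta_pos":[0,0,-1.8],"delta_rot":[0,0,0],"hand":5},
  {"delta_pos":[0,0,0],"delta_rot":[0,0,0],"hand":5},
  {"delta_pos":[0,0.4,0],"delta_rot":[0,0,0],"hand":5},
  {"delta_pos":[0,0.4,0],"delta_rot":[0,0,0],"hand":5},
  {"delta_pos":[0,0.2,0],"delta_rot":[0,0,0],"hand":5},
  {"delta_pos":[0,0,0],"delta_rot":[0,0,0],"hand":5},
  {"delta_pos":[0,0,0],"delta_rot":[0,0,0],"hand":5},
])

```text
t: 9.15
eef_pos: [0.6133, 0.0272, 0.1201]
ee_rot: [-3.141, -0.001, 0.014]
force: [-0.4, 0.8, 0.6]
width: 0.05
```

>>> move_arm([
  {"delta_pos":[0,0.1,0],"delta_rot":[0,0,0],"hand":5},
  {"delta_pos":[0,0.1,0],"delta_rot":[0,0,0],"hand":5},
  {"delta_pos":[0,0.1,0],"delta_rot":[0,0,0],"hand":5},
  {"delta_pos":[0,0.1,0],"delta_rot":[0,0,0],"hand":5},
  {"delta_pos":[0,0.1,0],"delta_rot":[0,0,0],"hand":5},
  {"delta_pos":[0,0.1,0],"delta_rot":[0,0,0],"hand":5},
  {"delta_pos":[0,0.1,0],"delta_rot":[0,0,0],"hand":5},
  {"delta_pos":[0,0,0],"delta_rot":[0,0,0],"hand":5},
  {"delta_pos":[0,0,0],"delta_rot":[0,0,0],"hand":5},
  {"delta_pos":[0,0,0],"delta_rot":[0,0,0],"hand":5},
])

```text
t: 10.15
eef_pos: [0.6131, 0.0342, 0.1195]
ee_rot: [-3.141, -0.0, 0.014]
force: [1.1, -0.7, -0.5]
width: 0.0499
```

>>> move_arm([
  {"delta_pos":[0,0.1,0],"delta_rot":[0,0,0],"hand":5},
  {"delta_pos":[0,0.1,0],"delta_rot":[0,0,0],"hand":5},
  {"delta_pos":[0,0.1,0],"delta_rot":[0,0,0],"hand":5},
  {"delta_pos":[0,0.1,0],"delta_rot":[0,0,0],"hand":5},
  {"delta_pos":[0,0,0],"delta_rot":[0,0,0],"hand":5},
  {"delta_pos":[0,0,0],"delta_rot":[0,0,0],"hand":5},
  {"delta_pos":[0,0,0],"delta_rot":[0,0,0],"hand":5},
  {"delta_pos":[0,0,0],"delta_rot":[0,0,0],"hand":5},
  {"delta_pos":[0,0,0],"delta_rot":[0,0,0],"hand":5},
  {"delta_pos":[0,0,0],"delta_rot":[0,0,0],"hand":5},
])

```text
t: 11.15
eef_pos: [0.6131, 0.0381, 0.1195]
ee_rot: [-3.142, 0.0, 0.014]
force: [-1.1, 0.5, -0.8]
width: 0.0504
```

Free motion: M appears loose. On to its left stop.

>>> move_arm([
  {"delta_pos":[0,0.2,0],"delta_rot":[0,0,0],"hand":5},
  {"delta_pos":[0,0.2,0],"delta_rot":[0,0,0],"hand":5},
  {"delta_pos":[0,0.1,0],"delta_rot":[0,0,0],"hand":5},
  {"delta_pos":[0,0.1,0],"delta_rot":[0,0,0],"hand":5},
  {"delta_pos":[0,0.1,0],"delta_rot":[0,0,0],"hand":5},
  {"delta_pos":[0,0.1,0],"delta_rot":[0,0,0],"hand":5},
  {"delta_pos":[0,0,0],"delta_rot":[0,0,0],"hand":5},
  {"delta_pos":[0,0,0],"delta_rot":[0,0,0],"hand":5},
  {"delta_pos":[0,0,0],"delta_rot":[0,0,0],"hand":5},
  {"delta_pos":[0,0,0],"delta_rot":[0,0,0],"hand":5},
])

```text
t: 12.15
eef_pos: [0.6129, 0.0441, 0.1195]
ee_rot: [3.139, 0.001, 0.014]
force: [1.6, -10.1, 0.0]
width: 0.0502
```

```bash
python3 - <<'E'
from h import *
cv2.imwrite('pics/w2.png',grab_frame('wrist'))
E
```

```text
(no output)
```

View pics/w2.png

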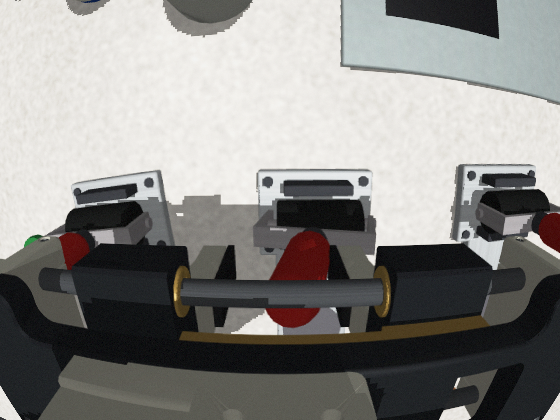

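>>> move_arm([
  {"delta_pos":[0,-0.5,0],"delta_rot":[0,0,0],"hand":5},
  {"delta_pos":[0,-0.5,0],"delta_rot":[0,0,0],"hand":5},
  {"delta_pos":[0,-0.5,0],"delta_rot":[0,0,0],"hand":5},
  {"delta_pos":[0,-0.5,0],"delta_rot":[0,0,0],"hand":5},
  {"delta_pos":[0,-0.5,0],"delta_rot":[0,0,0],"hand":5},
  {"delta_pos":[0,-0.5,0],"delta_rot":[0,0,0],"hand":5},
  {"delta_pos":[0,-0.5,0],"delta_rot":[0,0,0],"hand":5},
  {"delta_pos":[0,-0.5,0],"delta_rot":[0,0,0],"hand":5},
  {"delta_pos":[0,-0.5,0],"delta_rot":[0,0,0],"hand":5},
  {"delta_pos":[0,-0.3,0],"delta_rot":[0,0,0],"hand":5},
])

```text
t: 13.2
eef_pos: [0.6131, -0.0024, 0.1196]
ee_rot: [-3.142, -0.0, 0.013]
force: [0.4, -0.4, 1.4]
width: 0.0497
```

>>> move_arm([
  {"delta_pos":[0,-0.2,0],"delta_rot":[0,0,0],"hand":5},
  {"delta_pos":[0,-0.2,0],"delta_rot":[0,0,0],"hand":5},
  {"delta_pos":[0,-0.2,0],"delta_rot":[0,0,0],"hand":5},
  {"delta_pos":[0,-0.1,0],"delta_rot":[0,0,0],"hand":5},
  {"delta_pos":[0,-0.1,0],"delta_rot":[0,0,0],"hand":5},
  {"delta_pos":[0,-0.1,0],"delta_rot":[0,0,0],"hand":5},
  {"delta_pos":[0,0,0],"delta_rot":[0,0,0],"hand":5},
  {"delta_pos":[0,0,0],"delta_rot":[0,0,0],"hand":5},
  {"delta_pos":[0,0,0],"delta_rot":[0,0,0],"hand":5},
  {"delta_pos":[0,0,0],"delta_rot":[0,0,0],"hand":5},
])

```text
t: 14.2
eef_pos: [0.6132, -0.0093, 0.1195]
ee_rot: [-3.14, -0.001, 0.014]
force: [-0.7, 8.7, 1.7]
width: 0.0499
```

>>> move_arm([
  {"delta_pos":[0,0.4,0],"delta_rot":[0,0,0],"hand":5},
  {"delta_pos":[0,0.4,0],"delta_rot":[0,0,0],"hand":5},
  {"delta_pos":[0,0,0],"delta_rot":[0,0,0],"hand":5},
  {"delta_pos":[0,0,2],"delta_rot":[0,0,0],"hand":5},
  {"delta_pos":[0,0,2],"delta_rot":[0,0,0],"hand":5},
  {"delta_pos":[0,0,2],"delta_rot":[0,0,0],"hand":5},
  {"delta_pos":[0,0,2],"delta_rot":[0,0,0],"hand":5},
  {"delta_pos":[0,0,2],"delta_rot":[0,0,0],"hand":5},
  {"delta_pos":[0,0,0],"delta_rot":[0,0,0],"hand":5},
  {"delta_pos":[0,0,0],"delta_rot":[0,0,0],"hand":5},
])

```text
t: 15.2
eef_pos: [0.613, -0.0031, 0.2198]
ee_rot: [-3.141, -0.001, 0.013]
force: [-1.2, -0.6, -0.2]
width: 0.05
```

```bash
python3 - <<'E'
from h import *
cv2.imwrite('pics/s3.png',grab_frame('side'))
E
```

```text
(no output)
```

View pics/s3.png

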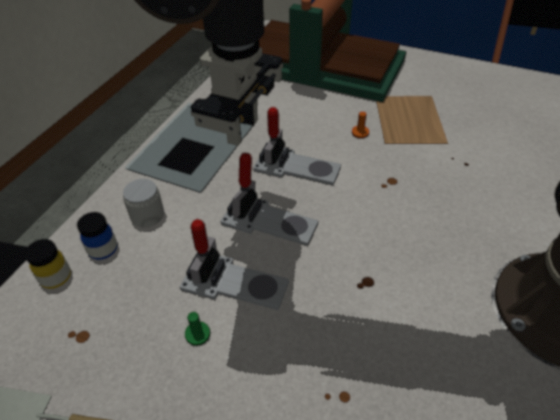

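>>> move_arm([
  {"delta_pos":[-1.1,-2.5,0],"delta_rot":[0,0,0],"hand":5},
  {"delta_pos":[-1.1,-2.5,0],"delta_rot":[0,0,0],"hand":5},
  {"delta_pos":[-1.1,-2.5,0],"delta_rot":[0,0,0],"hand":5},
  {"delta_pos":[-1.1,-2.5,0],"delta_rot":[0,0,0],"hand":5},
  {"delta_pos":[-1.1,-2.5,0],"delta_rot":[0,0,0],"hand":5},
  {"delta_pos":[-1.1,-2.5,0],"delta_rot":[0,0,0],"hand":5},
  {"delta_pos":[-1.1,-2.5,0],"delta_rot":[0,0,0],"hand":5},
  {"delta_pos":[-1.1,-2.5,0],"delta_rot":[0,0,0],"hand":5},
  {"delta_pos":[-1.1,-2.5,0],"delta_rot":[0,0,0],"hand":5},
  {"delta_pos":[-1.1,-2.5,0],"delta_rot":[0,0,0],"hand":5},
])

```text
t: 16.25
eef_pos: [0.5019, -0.2538, 0.2184]
ee_rot: [-3.141, 0.002, 0.014]
force: [0.7, -0.4, 0.2]
width: 0.0502
```

>>> move_arm([
  {"delta_pos":[-0.9,-2.6,0],"delta_rot":[0,0,0],"hand":5},
  {"delta_pos":[-0.9,-2.7,0],"delta_rot":[0,0,0],"hand":5},
  {"delta_pos":[-0.9,-2.7,0],"delta_rot":[0,0,0],"hand":5},
  {"delta_pos":[0,0,0],"delta_rot":[0,0,0],"hand":5},
  {"delta_pos":[0,0,-2.5],"delta_rot":[0,0,0],"hand":5},
  {"delta_pos":[0,0,-2.5],"delta_rot":[0,0,0],"hand":5},
  {"delta_pos":[0,0,-2.5],"delta_rot":[0,0,0],"hand":5},
  {"delta_pos":[0,0,-2.5],"delta_rot":[0,0,0],"hand":5},
  {"delta_pos":[0,0,0],"delta_rot":[0,0,0],"hand":5},
  {"delta_pos":[0,0,0],"delta_rot":[0,0,0],"hand":5},
])

```text
t: 17.25
eef_pos: [0.4759, -0.3327, 0.1193]
ee_rot: [-3.141, 0.002, 0.014]
force: [0.4, 0.3, 0.2]
width: 0.0502
```

```bash
python3 - <<'E'
from h import *
s=get_state();print(s['eef_pos'],s['ee_rot'])
im=grab_frame('wrist');cv2.imwrite('pics/w4.png',im)
cv2.imwrite('pics/t4.png',grab_frame('top'))
E
```

```text
[ 0.47585683 -0.33272458  0.11925911] [-3.14133467e+00  1.87808122e-03  1.41551238e-02]
```

View pics/w4.png

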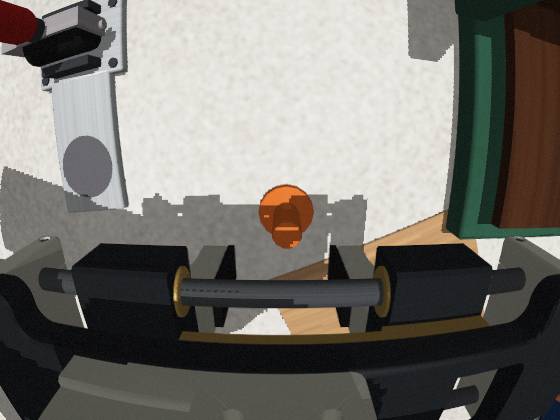

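View pics/t4.png

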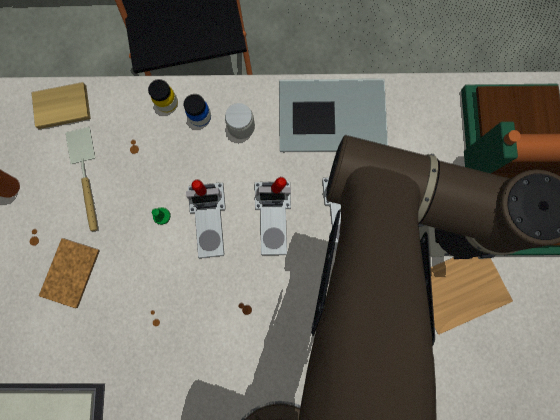

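```bash
cat >> h.py <<'E'
from scipy.spatial.transform import Rotation as Ro
def wplane(u,v,z,pos,rot):
    c=camera_info('wrist');K=c['camera_matrix'];T=c['T_tool_cam']
    a,b=u-K[0,2],v-K[1,2];r=np.hypot(a,b);th=r/K[0,0]
    d=np.array([a/r*np.sin(th),b/r*np.sin(th),np.cos(th)])
    R=Ro.from_euler('xyz',rot).as_matrix();o=np.array(pos)+R@T[:3,3];d=R@T[:3,:3]@d
    return o+d*(z-o[2])/d[2]
E
python3 - <<'E'
from h import *
p,r=[.47586,-.33272,.11926],[-3.14133,.00188,.01416]
print(wplane(286,212,.01,p,r),wplane(287,238,.06,p,r))
im=cv2.imread('pics/w4.png')[175:255,240:340]
cv2.imwrite('pics/w4z.png',cv2.resize(im,None,fx=6,fy=6,interpolation=cv2.INTER_CUBIC))
E
```

```text
[ 0.47653909 -0.33610141  0.01      ] [ 0.47418993 -0.33616645  0.06      ]
```

View pics/w4z.png

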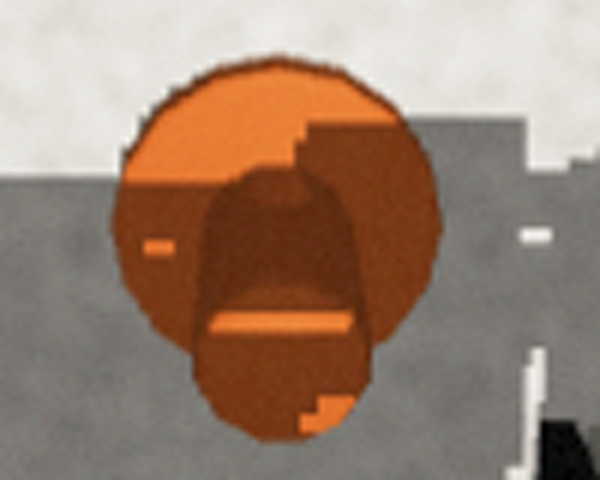

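>>> move_arm([
  {"delta_pos":[0,-0.3,0],"delta_rot":[0,0,0],"hand":5},
  {"delta_pos":[0,0,-2],"delta_rot":[0,0,0],"hand":5},
  {"delta_pos":[0,0,-2],"delta_rot":[0,0,0],"hand":5},
  {"delta_pos":[0,0,-2],"delta_rot":[0,0,0],"hand":5},
  {"delta_pos":[0,0,-1.7],"delta_rot":[0,0,0],"hand":5},
  {"delta_pos":[0,0,0],"delta_rot":[0,0,0],"hand":5},
  {"delta_pos":[0,0,0],"delta_rot":[0,0,0],"hand":1},
  {"delta_pos":[0,0,0],"delta_rot":[0,0,0],"hand":1},
  {"delta_pos":[0,0,0],"delta_rot":[0,0,0],"hand":1},
  {"delta_pos":[0,0,0],"delta_rot":[0,0,0],"hand":1},
], force=20)

```text
t: 18.35
eef_pos: [0.4765, -0.3361, 0.0434]
ee_rot: [3.141, -0.001, 0.014]
force: [-0.5, 0.6, 0.4]
width: 0.024
```

>>> move_arm([
  {"delta_pos":[0,0,0],"delta_rot":[0,0,0],"hand":1},
  {"delta_pos":[0,0,0],"delta_rot":[0,0,0],"hand":1},
  {"delta_pos":[0,0,0],"delta_rot":[0,0,0],"hand":1},
  {"delta_pos":[0,0,0],"delta_rot":[0,0,0],"hand":1},
  {"delta_pos":[0,0,0],"delta_rot":[0,0,0],"hand":1},
  {"delta_pos":[0,0,0],"delta_rot":[0,0,0],"hand":1},
  {"delta_pos":[0,0,0],"delta_rot":[0,0,0],"hand":1},
  {"delta_pos":[0,0,0],"delta_rot":[0,0,0],"hand":1},
  {"delta_pos":[0,0,0],"delta_rot":[0,0,0],"hand":1},
  {"delta_pos":[0,0,0],"delta_rot":[0,0,0],"hand":1},
])

```text
t: 19.35
eef_pos: [0.4765, -0.3361, 0.0433]
ee_rot: [3.141, -0.001, 0.014]
force: [-2.1, 1.5, 6.4]
width: 0.0198
```

>>> move_arm([
  {"delta_pos":[0,0,0.5],"delta_rot":[0,0,0],"hand":1},
  {"delta_pos":[0,0,1.5],"delta_rot":[0,0,0],"hand":1},
  {"delta_pos":[0,0,2],"delta_rot":[0,0,0],"hand":1},
  {"delta_pos":[0,0,2],"delta_rot":[0,0,0],"hand":1},
  {"delta_pos":[0,0,2],"delta_rot":[0,0,0],"hand":1},
  {"delta_pos":[0,0,2],"delta_rot":[0,0,0],"hand":1},
  {"delta_pos":[0,0,0],"delta_rot":[0,0,0],"hand":1},
  {"delta_pos":[0.1,1.5,0],"delta_rot":[0,0,0],"hand":1},
  {"delta_pos":[0.2,2.5,0],"delta_rot":[0,0,0],"hand":1},
  {"delta_pos":[0.2,2.5,0],"delta_rot":[0,0,0],"hand":1},
])

```text
t: 20.35
eef_pos: [0.4801, -0.2697, 0.1414]
ee_rot: [-3.141, 0.002, 0.012]
force: [0.5, 0.2, -1.2]
width: 0.0197
```

>>> move_arm([
  {"delta_pos":[0.2,3,0],"delta_rot":[0,0,0],"hand":1},
  {"delta_pos":[0.2,3,0],"delta_rot":[0,0,0],"hand":1},
  {"delta_pos":[0.2,3,0],"delta_rot":[0,0,0],"hand":1},
  {"delta_pos":[0.2,3,0],"delta_rot":[0,0,0],"hand":1},
  {"delta_pos":[0.2,3,0],"delta_rot":[0,0,0],"hand":1},
  {"delta_pos":[0.2,3,0],"delta_rot":[0,0,0],"hand":1},
  {"delta_pos":[0.2,3,0],"delta_rot":[0,0,0],"hand":1},
  {"delta_pos":[0.2,3,0],"delta_rot":[0,0,0],"hand":1},
  {"delta_pos":[0.2,3,0],"delta_rot":[0,0,0],"hand":1},
  {"delta_pos":[0.2,1.5,0],"delta_rot":[0,0,0],"hand":1},
])

```text
t: 21.35
eef_pos: [0.5002, 0.0162, 0.1418]
ee_rot: [3.141, 0.001, 0.015]
force: [-0.2, -0.5, -1.8]
width: 0.0196
```

```bash
python3 - <<'E'
from h import *
s=get_state();print(s['eef_pos'],s['ee_rot'],s['force'],s['width'])
im=grab_frame('wrist');cv2.imwrite('pics/w5.png',im)
im=grab_frame('side');cv2.imwrite('pics/s5.png',im)
E
```

```text
[0.50024875 0.01619783 0.14178152] [3.14141954e+00 1.28642134e-03 1.51996597e-02] [-0.16956384 -0.48538386 -1.83464941] 0.019618331164922155
```

View pics/w5.png

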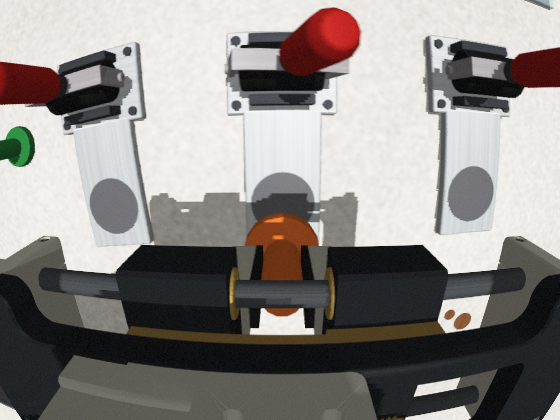

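View pics/s5.png

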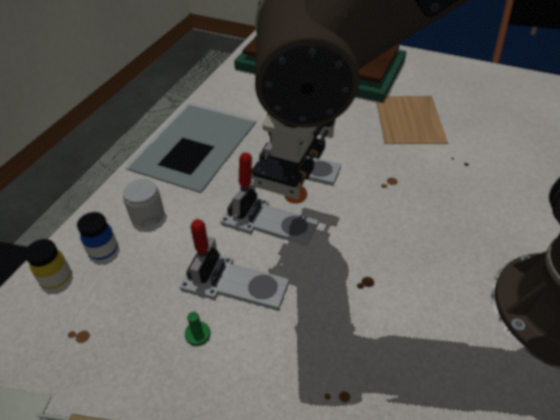

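```bash
python3 - <<'E'
from h import *
p,r=[.50025,.0162,.14178],[3.14142,.00129,.0152]
print('disc far edge',wplane(282,213,.1085,p,r),'L/R',wplane(246,240,.1085,p,r),wplane(318,240,.1085,p,r))
print('spot far edge',wplane(283,173,.012,p,r),'L/R',wplane(251,205,.012,p,r),wplane(315,205,.012,p,r))
E
```

```text
disc far edge [0.52343242 0.01637699 0.1085    ] L/R [0.5071915 0.0364154 0.1085   ] [ 0.50780524 -0.00416533  0.1085    ]
spot far edge [0.52853143 0.01550493 0.012     ] L/R [0.50054856 0.04233452 0.012     ] [ 0.50138083 -0.01224523  0.012     ]
```

>>> move_arm([
  {"delta_pos":[0.1,-0.1,0],"delta_rot":[0,0,0],"hand":1},
  {"delta_pos":[0,0,-1.5],"delta_rot":[0,0,0],"hand":1},
  {"delta_pos":[0,0,-1.5],"delta_rot":[0,0,0],"hand":1},
  {"delta_pos":[0,0,-1.5],"delta_rot":[0,0,0],"hand":1},
  {"delta_pos":[0,0,-1.5],"delta_rot":[0,0,0],"hand":1},
  {"delta_pos":[0,0,-1.2],"delta_rot":[0,0,0],"hand":1},
  {"delta_pos":[0,0,-0.9],"delta_rot":[0,0,0],"hand":1},
  {"delta_pos":[0,0,0],"delta_rot":[0,0,0],"hand":1},
  {"delta_pos":[0,0,0],"delta_rot":[0,0,0],"hand":1},
  {"delta_pos":[0,0,0],"delta_rot":[0,0,0],"hand":1},
])

```text
t: 22.45
eef_pos: [0.5026, 0.0132, 0.0621]
ee_rot: [-3.141, -0.001, 0.014]
force: [-0.1, -1.2, -1.4]
width: 0.0201
```

```bash
python3 - <<'E'
from h import *
s=get_state();print(s['eef_pos'],s['force'])
a=grab_frame('wrist')[150:340,150:420]
b=grab_frame('side')[140:260,210:340]
a=cv2.resize(a,(400,281),interpolation=cv2.INTER_CUBIC);b=cv2.resize(b,(305,281),interpolation=cv2.INTER_CUBIC)
cv2.imwrite('pics/c6.png',np.hstack([a,b]))
E
```

```text
[0.50256433 0.01317295 0.06214988] [-0.10450175 -1.19811332 -1.35645149]
```

View pics/c6.png

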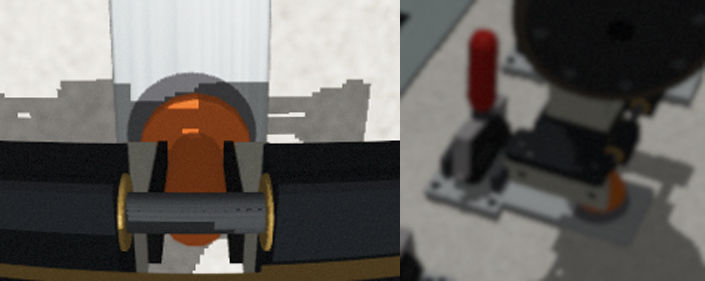

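>>> move_arm([
  {"delta_pos":[0,0.2,0],"delta_rot":[0,0,0],"hand":1},
  {"delta_pos":[0,0,-0.2],"delta_rot":[0,0,0],"hand":1},
  {"delta_pos":[0,0,-0.2],"delta_rot":[0,0,0],"hand":1},
  {"delta_pos":[0,0,-0.1],"delta_rot":[0,0,0],"hand":1},
  {"delta_pos":[0,0,-0.1],"delta_rot":[0,0,0],"hand":1},
  {"delta_pos":[0,0,0],"delta_rot":[0,0,0],"hand":1},
  {"delta_pos":[0,0,0],"delta_rot":[0,0,0],"hand":1},
  {"delta_pos":[0,0,0],"delta_rot":[0,0,0],"hand":1},
  {"delta_pos":[0,0,0],"delta_rot":[0,0,0],"hand":1},
  {"delta_pos":[0,0,0],"delta_rot":[0,0,0],"hand":1},
])

```text
t: 23.55
eef_pos: [0.5021, 0.0151, 0.0556]
ee_rot: [-3.142, -0.0, 0.014]
force: [0.2, 0.0, -0.9]
width: 0.0197
```

>>> move_arm([
  {"delta_pos":[0,0,-0.1],"delta_rot":[0,0,0],"hand":1},
  {"delta_pos":[0,0,0],"delta_rot":[0,0,0],"hand":1},
  {"delta_pos":[0,0,0],"delta_rot":[0,0,0],"hand":1},
  {"delta_pos":[0,0,0],"delta_rot":[0,0,0],"hand":1},
  {"delta_pos":[0,0,0],"delta_rot":[0,0,0],"hand":1},
  {"delta_pos":[0,0,0],"delta_rot":[0,0,0],"hand":1},
  {"delta_pos":[0,0,0],"delta_rot":[0,0,0],"hand":1},
  {"delta_pos":[0,0,0],"delta_rot":[0,0,0],"hand":1},
  {"delta_pos":[0,0,0],"delta_rot":[0,0,0],"hand":1},
  {"delta_pos":[0,0,0],"delta_rot":[0,0,0],"hand":1},
])

```text
t: 24.55
eef_pos: [0.5022, 0.0151, 0.0552]
ee_rot: [-3.142, -0.0, 0.014]
force: [-4.3, 0.7, 8.0]
width: 0.0196
```

>>> move_arm([
  {"delta_pos":[0,0,0],"delta_rot":[0,0,0],"hand":2.4},
  {"delta_pos":[0,0,0],"delta_rot":[0,0,0],"hand":3},
  {"delta_pos":[0,0,0],"delta_rot":[0,0,0],"hand":4},
  {"delta_pos":[0,0,0],"delta_rot":[0,0,0],"hand":5},
  {"delta_pos":[0,0,0],"delta_rot":[0,0,0],"hand":5},
  {"delta_pos":[0,0,0],"delta_rot":[0,0,0],"hand":5},
  {"delta_pos":[0,0,0],"delta_rot":[0,0,0],"hand":5},
  {"delta_pos":[0,0,1],"delta_rot":[0,0,0],"hand":5},
  {"delta_pos":[0,0,2],"delta_rot":[0,0,0],"hand":5},
  {"delta_pos":[0,0,2],"delta_rot":[0,0,0],"hand":5},
])

```text
t: 25.55
eef_pos: [0.5019, 0.0149, 0.1056]
ee_rot: [3.141, 0.001, 0.014]
force: [0.7, -0.7, 0.4]
width: 0.0502
```

>>> move_arm([
  {"delta_pos":[0,0,2.5],"delta_rot":[0,0,0],"hand":5},
  {"delta_pos":[0,0,2.5],"delta_rot":[0,0,0],"hand":5},
  {"delta_pos":[0,0,2.5],"delta_rot":[0,0,0],"hand":5},
  {"delta_pos":[0,0,2.5],"delta_rot":[0,0,0],"hand":5},
  {"delta_pos":[0,-4,0],"delta_rot":[0,0,0],"hand":5},
  {"delta_pos":[0,-4,0],"delta_rot":[0,0,0],"hand":5},
  {"delta_pos":[0,-4,0],"delta_rot":[0,0,0],"hand":5},
  {"delta_pos":[0,-4,0],"delta_rot":[0,0,0],"hand":5},
  {"delta_pos":[0,-4,0],"delta_rot":[0,0,0],"hand":5},
  {"delta_pos":[0,-4,0],"delta_rot":[0,0,0],"hand":5},
])

```text
t: 26.55
eef_pos: [0.5018, -0.2265, 0.2056]
ee_rot: [3.141, -0.001, 0.014]
force: [1.8, 0.0, 0.2]
width: 0.0501
```

```bash
python3 - <<'E'
from h import *
s=get_state();print(s['eef_pos'],s['force'])
a=grab_frame('top')[160:270,170:310]
b=grab_frame('side')[100:320,170:400]
a=cv2.resize(a,(420,330),interpolation=cv2.INTER_CUBIC);b=cv2.resize(b,(345,330),interpolation=cv2.INTER_CUBIC)
cv2.imwrite('pics/c7.png',np.hstack([a,b]))
E
```

```text
[ 0.50182218 -0.22654303  0.20561802] [1.76709083 0.04505332 0.19356762]
```

View pics/c7.png

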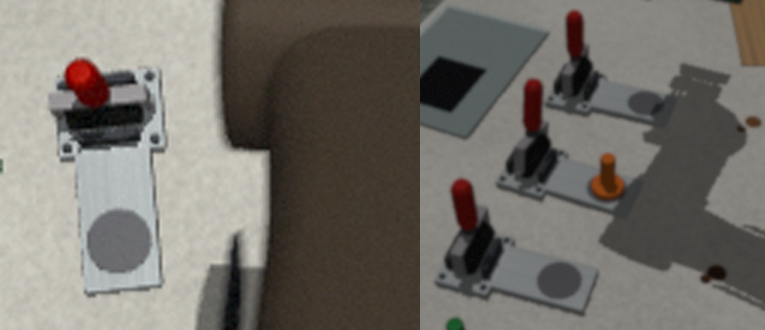

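>>> move_arm([
  {"delta_pos":[0,-2.5,0],"delta_rot":[0,0,0],"hand":5},
  {"delta_pos":[0,-2.5,0],"delta_rot":[0,0,0],"hand":5},
  {"delta_pos":[0,-2.5,0],"delta_rot":[0,0,0],"hand":5},
  {"delta_pos":[0,-2.5,0],"delta_rot":[0,0,0],"hand":5},
  {"delta_pos":[0,-2.5,0],"delta_rot":[0,0,0],"hand":5},
  {"delta_pos":[0,0,0],"delta_rot":[0,0,0],"hand":5},
  {"delta_pos":[0,0,0],"delta_rot":[0,0,0],"hand":5},
  {"delta_pos":[0,0,0],"delta_rot":[0,0,0],"hand":5},
  {"delta_pos":[0,0,0],"delta_rot":[0,0,0],"hand":5},
  {"delta_pos":[0,0,0],"delta_rot":[0,0,0],"hand":5},
])

```text
t: 27.65
eef_pos: [0.5023, -0.3492, 0.2049]
ee_rot: [3.142, -0.0, 0.015]
force: [-1.2, 0.3, 0.1]
width: 0.0499
```

```bash
python3 - <<'E'
from h import *
t,s=grab_frame('top'),grab_frame('side')
a=t[165:265,230:310]
b=s[140:250,220:330]
a=cv2.resize(a,(384,480),interpolation=cv2.INTER_CUBIC);b=cv2.resize(b,(396,396),interpolation=cv2.INTER_CUBIC)
b=cv2.copyMakeBorder(b,0,84,0,0,0)
cv2.imwrite('pics/c8.png',np.hstack([a,b]))
E
```

```text
(no output)
```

View pics/c8.png

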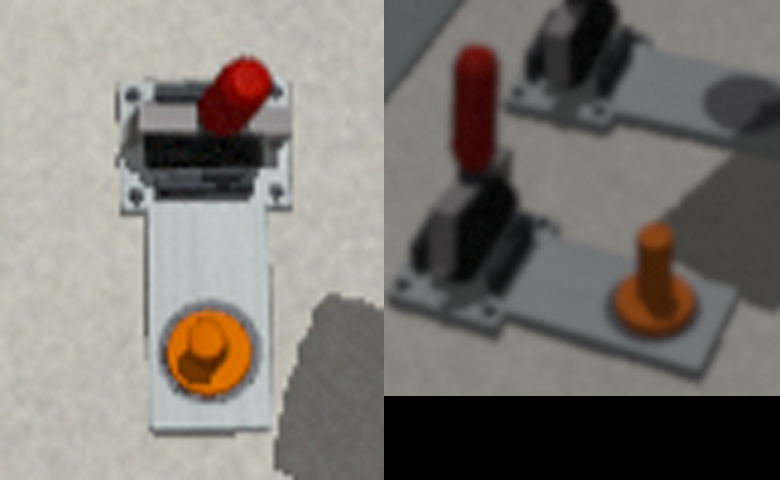

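The picture shows the marker standing on the middle spot, with a nearly even grey rim at crop (208,352). The handle is leaning right, with its top at crop (245,78). I'm handing in.

```bash
python3 -c "
from station import *
print(job_done())"
```

```text
the job is handed in; nothing more can be done
None
```

The middle brayer is the worn one. Its handle now leans right, and the orange marker stands upright on its grey spot, released.

- **Left brayer:** sound. The handle stopped hard in both directions after about 4 mm of total play, with up to 18 N of push.
- **Middle brayer:** loose. I rocked it to its left stop (10 N) and then to its right stop (9 N), and left it leaning right.
- **Right brayer:** not tested, because the loose one was already found.

**Last checks:** the final top and side pictures show the marker centred on the middle spot with an almost even grey rim, and the handle leaning right. The gripper was clear of everything, at about 28 s on the clock. My positions for the marker from the different cameras disagreed by up to about 8 mm. The wrist view settled it before I gripped. A 2 mm sideways error just above the spot was corrected before I set the marker down.

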